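# Lock the bayonet cap onto the pantry caddy

### The arm

A 6-joint arm with a two-finger parallel gripper is mounted at the origin on the work surface. World frame = base frame: x ahead of the robot, y to its left, z up, the work surface at z = 0. Lengths are in m, angles in rad, forces in N, time in s.
With the tool pointing down it reaches from about 0.15 to 0.775 m from the base axis. Payload 6.1 kg.
Tool frame: the origin (TCP) lies midway between the tips of the shut fingers; the grasp point (between the pads) lies 19 mm behind it; z points along the fingers, y is the direction in which the jaws open and shut (so a half turn about z gives the same grasp; the last joint's range is limited). The gripper opens to 85 mm and grips with 20 to 120 N. Pads are 22 mm wide; open, the fingers measure 114 mm over their backs; the gripper's body (76 mm by 85 mm) begins 54 mm behind the grasp point. The pads swing forward as they close: fully open they stand 13 mm farther back than shut.
Start: joints at [1.249, 0.126, -0.04, 1.405, 0, 1.571], TCP at [0.166, 0.498, 0.231] pointing down, gripper open.
Joint ranges: [-2.72, 2.72], [-0.95, 1.95], [-1.27, 1.35], [-1.78, 2.02], [-1.46, 1.47], [-3.14, 3.14]. Speed limits (rad/s): [2.39, 2.39, 3.01, 3.14, 3.14, 3.14].

### API

Orientations are given as a unit quaternion [x, y, z, w].
In Python, from workcell import env, camera gives the robot as it stands. The module is installed in compiled form; this text tells all that it offers.
- The arm moves only by the shell command python3 -m pendant 'ROWS' [FORCE]. ROWS is JSON, one flat list of numbers, 7 for each row, row after row: the shift along the tool's x, y, z in m, then the turn, a rotation vector about the tool's x, y, z in units of 8 degrees (1.0 is 8 degrees), then the closure, from 0 (fully open) to 1 (shut). In form: [x, y, z, rx, ry, rz, hand, x, y, z, rx, ry, rz, hand, ...]. A call has exactly 8 rows; each row is the pose to reach, as a shift and turn from the pose commanded when the call began, along the tool's axes at that moment; what a row does not reach only later rows make up. A row lasts 1/10 s, in which the tool goes at most 50 mm and 8.59 degrees, less where a joint would pass 70% of its speed; a pose out of reach is approached as far as the arm can. A call with a gripper value outside its range is refused whole. The fingers move at their own pace and stop on an object; FORCE is the grip in N (left out, the last holds). Time passes only in rows, so rows that repeat a pose let the fingers close, or fill a call up. It gives the time, the measured TCP pose, the force and the opening at its end, in the units of the state.
- env.get_obs(): the state, without advancing time (a new reading comes with each control period).
- camera(name): name is "side" or "top"; returns a dict with "pixels" (480x640x3 uint8, red, green, blue), "z_map" (480x640 float32, m along the optical axis (not along the pixel's ray), 0 where there is no reading), "intrinsics" (3x3 intrinsics, pixels), "eye" and "rotation" of the camera in the world. Camera axes: x right, y up, looking along -z (the intrinsics and any distortion apply to the point x, -y, -z); pixel columns grow to the right and rows downward; lengths in m; the calibration is good to about 2 mm. A picture is of the moment at which its call begins.
- env.job_done(): hands the job in, once; it reports no verdict.
The state is a dict: "time": time; "joint_pos": joint angles; "qd": joint speeds; "joint_torque": joint torques, N m; "ee_pos": TCP position; "ee_rot": TCP orientation; "wrist_force": force on the tool from outside, world axes, zero at the start; "torque": the same for the moment, N m; "width": finger opening in m.
Only numpy, scipy, OpenCV 4.12 (cv2) and the standard library are available. Lean on these libraries where they do the work, as an engineer would, in place of code of your own. Each camera call takes 0.05 s, during which the arm holds its last target. There are 200 camera calls.

### The job

The black caddy has been refilled: put its bayonet cap, the one with the two lugs sticking out at its foot, back on it by letting the lugs down through the two notches in the collar, then twist the cap clockwise (seen from above) until the lugs lock under the steel lips at the end stop, and let go. Leave the plain round lid and the glass cruet where they stand.

Things in the scene. Friction and masses are not known exactly. Their poses are not given: they have to be found in the camera images.
- cap_mid (a point): Loose black bayonet cap, upright, 60 mm high (all in mm). Point on its axis, 30 above its underside; z up, x along lugs and grip bar (half-turn symmetric). From the foot up: two opposite lugs, 0-8 high, 20 wide, tips 46 from the axis, seen past the flange; hub radius 22; flange radius 36, 22-26 high; grip bar 56 long (x), 14 thick (y), 26-60 high, pinch it with fingertips above the flange.
- caddy: Fixed black caddy, 120 mm wide, 95 high. Origin: centre of its underside, z up. Inside its collar (radius 56) a shoulder at height 75 bears the lugs. Over it (height 90-95, inwards to radius 34) two steel lips; between them two 60 deg notches, their middles 60 deg counter-clockwise of x seen from above. Locked: lugs along x, under the lips; stops 6 deg beyond. Turns freely, no click.
- lid_mid (a point): Loose plain black lid of another jar, a bystander: disc of radius 45 mm, 26 mm thick, with the same grip bar on top, 60 mm high in all, no lugs. Point on its axis, 30 mm above its underside; z up, x along its bar. Cap and lid may stand in either one's place.
- cruet_mid (a point): Loose glass cruet with a stopper, a bystander, 170 mm high, 72 mm across at the foot; point on its axis, 85 mm above its underside; z up.
There are look-alikes about, which are no part of the job. What is shaped like the part that bears cap_mid but brown or red is not meant.

How it is judged:
At the end, for the whole second after the job is handed in: The cap sits upright on the shoulder inside the collar (its middle within 12 mm of the caddy's axis and 99 to 111 mm above the caddy's origin, tilted under 0.15 rad), and its lug line is within 0.28 rad (16 degrees) of the caddy's x axis, the lugs thus wholly under the lips (horizontal distance between cap_mid and caddy below 0.012 m and z of cap_mid in the frame of caddy between 0.099 and 0.111 m and angle between cap_mid's own z axis and vertical below 0.15 rad and angle between the x axis of cap_mid and the x axis of caddy, either way round below 0.28 rad); the robot touches nothing.
It fails at once if the plain lid is shifted more than 30 mm (distance of lid_mid from where it was at the start of the episode above 0.03 m).
It fails at once if the cruet is shifted or tipped more than 30 mm (distance of cruet_mid from where it was at the start of the episode above 0.03 m).
It also fails if it takes over 38 s, if anything falls off the work surface, if the arm or the gripper's body presses on something with over 40 N, if the wrist force passes 120 N, or if a joint passes its speed limit or range.

## Working session

There is one attempt and no reset: what is moved stays moved. The work goes in short steps, Python scripts to look and compute and a shell command to move; the robot and the scene stay as the last step left them, time stands still between calls to the robot, and variables do not carry over. Pictures are saved under pics/ and viewed, about 8 in all and at most 12, crops included, and the job is handed in when it is done.

```bash
mkdir -p pics; cat > h.py <<'E'
import numpy as np, cv2
from workcell import env, camera
def ray(c,u,v):
    K=np.array(c["intrinsics"]);x=(u-K[0,2])/K[0,0];y=(v-K[1,2])/K[1,1]
    return np.array(c["eye"]),np.array(c["rotation"])@np.array([x,-y,-1.0])
def onz(c,u,v,z):
    e,d=ray(c,u,v);return e+d*(z-e[2])/d[2]
def cloud(c):
    K=np.array(c["intrinsics"]);v,u=np.mgrid[0:480,0:640];Z=c["z_map"]
    P=np.stack([(u-K[0,2])/K[0,0]*Z,-(v-K[1,2])/K[1,1]*Z,-Z],-1)
    return P@np.array(c["rotation"]).T+np.array(c["eye"])
def save(c,n,crop=None,s=1):
    im=c["pixels"][:,:,::-1]
    if crop: im=im[crop[1]:crop[3],crop[0]:crop[2]]
    cv2.imwrite("pics/"+n,cv2.resize(im,None,fx=s,fy=s,interpolation=cv2.INTER_CUBIC))
E
python3 - <<'E'
from h import *
for n in("side","top"):
    c=camera(n);save(c,n+"0.png");print(n,{k:(np.round(v,3).tolist()) for k,v in c.items() if k not in("pixels","z_map")}, (c["z_map"]>0).mean())
    np.savez(n+"0.npz",**c)
print(env.get_obs())
E
```

```text
side {'intrinsics': [[609.395, 0.0, 321.698], [0.0, 609.395, 242.452], [0.0, 0.0, 1.0]], 'eye': [0.284, -0.697, 0.711], 'rotation': [0.436, -0.088, -0.181, 0.877]} 0.99587890625
top {'intrinsics': [[447.659, 0.0, 320.639], [0.0, 447.659, 239.105], [0.0, 0.0, 1.0]], 'eye': [0.523, 0.09, 0.784], 'rotation': [0.069, -0.063, -0.7, 0.709]} 0.9961002604166667
{'time': 0.1, 'joint_pos': array([ 1.24897509e+00,  1.26349790e-01, -4.04669511e-02,  1.40540872e+00,
       -1.14778501e-05,  1.57081338e+00]), 'qd': array([ 0.00055943, -0.00019158,  0.00094635,  0.00106416, -0.0013292 ,
        0.00028732]), 'joint_torque': array([-5.51951216e-04, -4.36911821e+01,  3.53602266e+01,  1.38966367e-02,
       -4.77111973e-05,  7.94340082e-06]), 'ee_pos': array([0.16594646, 0.49771139, 0.23060889]), 'ee_rot': array([ 1.60225500e-01,  9.87080178e-01, -7.06254657e-04, -1.08814768e-04]), 'wrist_force': array([-1.17810872,  0.69689438,  0.54551765]), 'torque': array([ 0.00749701, -0.01843907, -0.00302914]), 'width': 0.08541816565598628}
```

Rotation is a quaternion; I'll convert it.

```bash
sed -i 's/np.array(c\["rotation"\])/R(c)/g; 2a from scipy.spatial.transform import Rotation as Ro\ndef R(c): return Ro.from_quat(c["rotation"]).as_matrix()' h.py; head -8 h.py
```

```text
import numpy as np, cv2
from workcell import env, camera
from scipy.spatial.transform import Rotation as Ro
def R(c): return Ro.from_quat(c["rotation"]).as_matrix()
def ray(c,u,v):
    K=np.array(c["intrinsics"]);x=(u-K[0,2])/K[0,0];y=(v-K[1,2])/K[1,1]
    return np.array(c["eye"]),R(c)@np.array([x,-y,-1.0])
def onz(c,u,v,z):
```

View pics/top0.png

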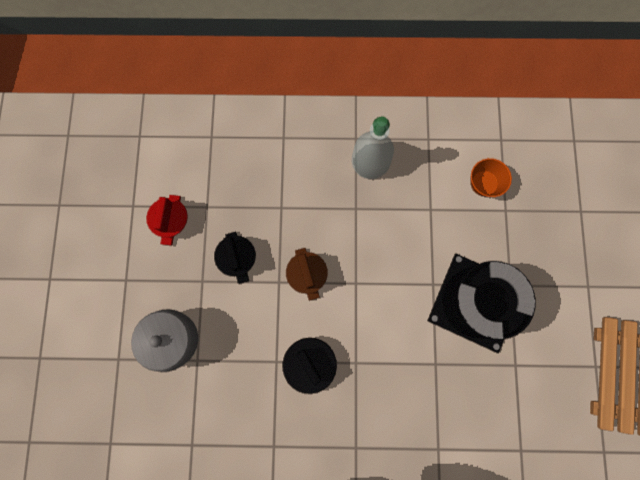

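View pics/side0.png

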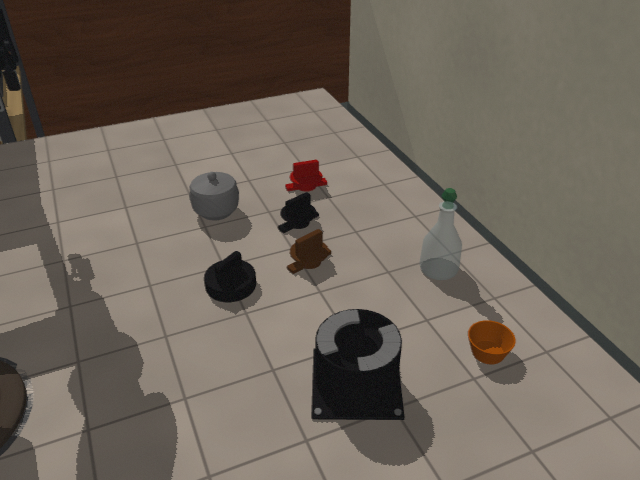

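The top view shows the black cap at about (236,257), the plain lid at (310,365), the brown decoy at (307,273), and the caddy at (495,300) with its two grey lips. The side view agrees. Next I measure from both views.

```bash
cat > m.py <<'E'
from h import *
def ld(n): return dict(np.load(n+"0.npz"))
roi={"top":dict(cap=(205,225,268,290),cad=(425,245,545,360),lid=(275,330,345,400),brown=(280,243,335,305)),
     "side":dict(cap=(270,188,325,238),cad=(305,305,410,420),lid=(198,245,262,305),brown=(283,225,335,275))}
def axis(m):
    p=np.argwhere(m)[:,::-1].astype(np.float32);return cv2.minAreaRect(p),p.mean(0)
for n in("top","side"):
    c=ld(n);P=cloud(c);
    for k,(a,b,d,e) in roi[n].items():
        q=P[b:e,a:d].reshape(-1,3);im=c["pixels"][b:e,a:d].reshape(-1,3).astype(int)
        z=q[:,2]
        print(n,k,"z pct",np.round(np.percentile(z,[1,50,90,97,99.5]),4))
        if k!="cad":
            s=q[(z>.045)&(z<.08)]
            xy=(s[:,:2]*1000).astype(np.float32);r=cv2.minAreaRect(xy)
            w,v=np.linalg.eigh(np.cov(xy.T));print("  bar",len(s),"med z",np.median(s[:,2]).round(4),np.round(r[0],1),np.round(r[1],1),"ang",np.degrees(np.arctan2(v[1,1],v[0,1])).round(1))
            s=q[(z>.015)&(z<.035)];  print("  mid c",cv2.minEnclosingCircle((s[:,:2]*1000).astype(np.float32)))
            s=q[(z>.004)&(z<.014)&(im.max(1)<90)]
            if len(s)>5:
                xy=(s[:,:2]*1000).astype(np.float32);r=cv2.minAreaRect(xy);print("  low",len(s),np.round(r[0],1),np.round(r[1],1),r[2])
        else:
            g=(im.min(1)>85)&(z>.08);s=q[g];xy=s[:,:2]*1000
            print("  lips",g.sum(),"z",np.median(s[:,2]).round(4), )
            A=np.c_[2*xy,np.ones(len(xy))]
            cc,_=cv2.minEnclosingCircle((q[(z>.085)][:,:2]*1000).astype(np.float32))[:2];print("  circ top",cc,_, "lipsC",cv2.minEnclosingCircle(xy.astype(np.float32)))
            o=np.array(cv2.minEnclosingCircle(xy.astype(np.float32))[0]);r=xy-o;th=np.degrees(np.arctan2(r[:,1],r[:,0]));rr=np.hypot(*r.T)
            ok=(rr>36)&(rr<54);h,_=np.histogram(th[ok],np.arange(-180,181,10));print("  ",dict(zip(range(-180,180,10),h)))
            t2=np.radians(2*th[ok]);print("   lip axis",np.degrees(np.angle(np.exp(1j*t2).mean()))/2)
E
python3 m.py
```

```text
top cap z pct [-0.0037  0.0003  0.028   0.0592  0.0624]
  bar 321 med z 0.0587 [634.7 244.5] [55.7 14.3] ang -162.7
  mid c ((635.4750366210938, 244.58412170410156), 36.31022644042969)
  low 124 [635.  244.4] [92.  19.5] 17.25612449645996
top cad z pct [-0.0032  0.0036  0.0945  0.0959  0.0977]
  lips 2000 z 0.0947
  circ top (548.0955200195312, -70.53087615966797) 162.45013427734375 lipsC ((546.329345703125, -69.79113006591797), 161.45144653320312)
   {-180: np.int64(0), -170: np.int64(0), -160: np.int64(0), -150: np.int64(0), -140: np.int64(0), -130: np.int64(0), -120: np.int64(0), -110: np.int64(1), -100: np.int64(19), -90: np.int64(26), -80: np.int64(26), -70: np.int64(14), -60: np.int64(0), -50: np.int64(0), -40: np.int64(0), -30: np.int64(0), -20: np.int64(0), -10: np.int64(0), 0: np.int64(0), 10: np.int64(0), 20: np.int64(0), 30: np.int64(0), 40: np.int64(0), 50: np.int64(0), 60: np.int64(0), 70: np.int64(0), 80: np.int64(0), 90: np.int64(0), 100: np.int64(0), 110: np.int64(0), 120: np.int64(0), 130: np.int64(0), 140: np.int64(0), 150: np.int64(0), 160: np.int64(0), 170: np.int
[... 1542 characters left out ...]
int64(0), 170: np.int64(0)}
   lip axis nan
side lid z pct [-0.0032  0.0034  0.0414  0.0587  0.0615]
  bar 328 med z 0.0571 [454.3 110.9] [58.7 16.1] ang -149.0
  mid c ((453.456298828125, 111.58271789550781), 46.94061279296875)
  low 224 [448.   85.7] [40.1 87.5] 77.73451232910156
side brown z pct [-0.0031  0.002   0.0486  0.0593  0.062 ]
  bar 296 med z 0.0566 [607.2 118.4] [57.3 16. ] ang -164.6
  mid c ((606.8029174804688, 118.89777374267578), 37.78492736816406)
  low 234 [618.6 159.1] [147.7  83.8] 73.42070770263672m.py:28: RuntimeWarning: Mean of empty slice.
  t2=np.radians(2*th[ok]);print("   lip axis",np.degrees(np.angle(np.exp(1j*t2).mean()))/2)
  ret = ret.dtype.type(ret / rcount)
```

```bash
cat > m2.py <<'E'
from h import *
from scipy.optimize import least_squares
for n,(a,b,d,e) in dict(top=(425,245,545,360),side=(305,305,410,420)).items():
    c=dict(np.load(n+"0.npz"));P=cloud(c);q=P[b:e,a:d].reshape(-1,3);im=c["pixels"][b:e,a:d].reshape(-1,3).astype(int)
    ring=(q[:,2]>.085)&(q[:,2]<.102);q2=q[ring,:2]*1000;m=np.median(q2,0);k=np.hypot(*(q2-m).T)<75
    hull=cv2.convexHull(q2[k].astype(np.float32))[:,0]
    f=least_squares(lambda p:np.hypot(*(hull-p[:2]).T)-p[2],[*m,56],loss="soft_l1");print(n,"rim",f.x.round(1),np.abs(f.fun).mean())
    o=f.x[:2];g=ring&(im.min(1)>80);s=q[g,:2]*1000-o;rr=np.hypot(*s.T);th=np.degrees(np.arctan2(s[:,1],s[:,0]));ok=(rr>38)&(rr<53)
    h,_=np.histogram(th[ok],np.arange(-180,181,10));print(dict(zip(range(-180,180,10),h.tolist())))
    L=np.degrees(np.angle(np.exp(2j*np.radians(th[ok])).mean()))/2;print("lip c",L,"x",L+30,"notch",L+90,"z",np.median(q[g,2]),"rlip",np.percentile(rr[rr<70],[2,98]))
    im2=c["pixels"].astype(int)
# base plate z & orientation
c=dict(np.load("top0.npz"));q=cloud(c)[240:362,422:548];im=c["pixels"][240:362,422:548].astype(int)
lo=(im.max(2)<60)&(q[...,2]>.003)&(q[...,2]<.08);s=q[lo];print("plate z",np.percentile(s[:,2],[10,50,90]),cv2.minAreaRect((s[:,:2]*1000).astype(np.float32)))
E
python3 m2.py
```

```text
top rim [ 562.3 -171.8   59.8] 0.22730880226840688
{-180: 44, -170: 0, -160: 0, -150: 0, -140: 0, -130: 0, -120: 23, -110: 55, -100: 54, -90: 47, -80: 51, -70: 53, -60: 52, -50: 54, -40: 48, -30: 52, -20: 47, -10: 52, 0: 41, 10: 0, 20: 0, 30: 0, 40: 0, 50: 0, 60: 32, 70: 50, 80: 53, 90: 50, 100: 52, 110: 54, 120: 52, 130: 53, 140: 55, 150: 53, 160: 53, 170: 56}
lip c -53.39397762547824 x -23.393977625478243 notch 36.60602237452176 z 0.09471367886106358 rlip [34.69316925 57.57046554]
side rim [ 561.5 -173.3   60.2] 0.4305489137875419
{-180: 35, -170: 0, -160: 0, -150: 0, -140: 0, -130: 0, -120: 27, -110: 52, -100: 50, -90: 51, -80: 51, -70: 48, -60: 56, -50: 43, -40: 43, -30: 50, -20: 39, -10: 50, 0: 35, 10: 1, 20: 0, 30: 0, 40: 0, 50: 0, 60: 21, 70: 39, 80: 43, 90: 40, 100: 41, 110: 44, 120: 40, 130: 43, 140: 44, 150: 48, 160: 44, 170: 48}
lip c -53.863309254363536 x -23.863309254363536 notch 36.136690745636464 z 0.0946309018945386 rlip [34.85215365 57.66814885]
plate z [0.00446522 0.01332014 0.07518963] ((562.81298828125, -172.11248779296875), (129.95127868652344, 128.8985137939453), 66.14922332763672)
```

```bash
cat > go.py <<'E'
import sys
from h import *
# target x y z(mm), tool-y angle deg -> shift (m) and turn (units)
o=env.get_obs();p=o["ee_pos"];M=Ro.from_quat(o["ee_rot"])
t=np.array([float(v) for v in sys.argv[1:4]])/1000
a=np.radians(float(sys.argv[4]));y=np.array([np.cos(a),np.sin(a),0]);z=np.array([0,0,-1.]);T=Ro.from_matrix(np.c_[np.cross(y,z),y,z])
ym=M.as_matrix()[:,1]
print("t",round(o["time"],2),"pos",(p*1000).round(1),"yang",np.degrees(np.arctan2(ym[1],ym[0])).round(2),"tilt",M.as_matrix()[:2,2].round(4))
print("q",np.degrees(o["joint_pos"]).round(1),"F",o["wrist_force"].round(1),"T",o["torque"].round(2),"w",round(o["width"],4))
print("shift mm",(M.inv().apply(t-p)*1000).round(1),"rot units",(np.degrees((M.inv()*T).as_rotvec())/8).round(3))
E
python3 go.py 635 244.5 120 107.3
python3 -m pendant '[-0.048,-0.008,0,0,0,0,0, -0.096,-0.017,0,0,0,0,0, -0.145,-0.025,0,0,0,0,0, -0.193,-0.034,0,0,0,0,0, -0.242,-0.042,0,0,0,0,0, -0.29,-0.051,0,0,0,0,0, -0.338,-0.06,0,0,0,0,0, -0.386,-0.068,0,0,0,0,0]' 60
python3 go.py 635 244.5 120 107.3; python3 go.py 635 244.5 120 -72.7|tail -1
```

```text
t 0.1 pos [165.9 497.7 230.6] yang 71.56 tilt [-0.0004 -0.0014]
q [71.6  7.2 -2.3 80.5 -0.  90. ] F [-1.2  0.7  0.5] T [ 0.01 -0.02 -0.  ] w 0.0854
shift mm [-525.1  -91.7  110.7] rot units [-1.000e-02 -3.000e-03 -4.467e+00]
time: 0.9
ee_pos: [0.5122, 0.31, 0.231]
ee_rot: [0.16, 0.987, -0.0, -0.0]
wrist_force: [0.6, 1.0, 0.2]
width: 0.0855
t 0.9 pos [512.2 310.  231. ] yang 71.55 tilt [-0.0005 -0.0002]
q [31.2 15.4  7.7 82.4  0.  49.6] F [0.6 1.  0.2] T [ 0.1   0.02 -0.01] w 0.0855
shift mm [-137.3  -23.2  110.9] rot units [-1.000e-03 -4.000e-03 -4.469e+00]
shift mm [-137.3  -23.2  110.9] rot units [-5.0000e-03  2.0000e-03  1.8031e+01]
```

```bash

python3 -m pendant '[-0.045,-0.008,0,0,0,-1,0, -0.09,-0.015,0,0,0,-2,0, -0.137,-0.023,0.01,0,0,-3,0, -0.137,-0.023,0.05,0,0,-4,0, -0.137,-0.023,0.09,0,0,-4.47,0, -0.137,-0.023,0.111,0,0,-4.47,0, -0.137,-0.023,0.111,0,0,-4.47,0, -0.137,-0.023,0.111,0,0,-4.47,0]' 60
python3 go.py 635 244.5 31 107.3
python3 - <<'E'
from h import *
c=camera("side");save(c,"s1.png",(220,120,380,260),4)
E
```

```text
time: 1.7
ee_pos: [0.6332, 0.2463, 0.1204]
ee_rot: [-0.151, 0.989, -0.0, -0.0]
wrist_force: [0.4, 0.7, 0.7]
width: 0.0852
t 1.7 pos [633.2 246.3 120.4] yang 107.32 tilt [-0.0008 -0.0003]
q [21.3 25.1  7.5 72.4 -0.   3.9] F [0.4 0.7 0.7] T [-0.02 -0.01 -0.02] w 0.0852
shift mm [-1.2 -2.2 89.4] rot units [-0.    -0.006  0.002]
```

View pics/s1.png

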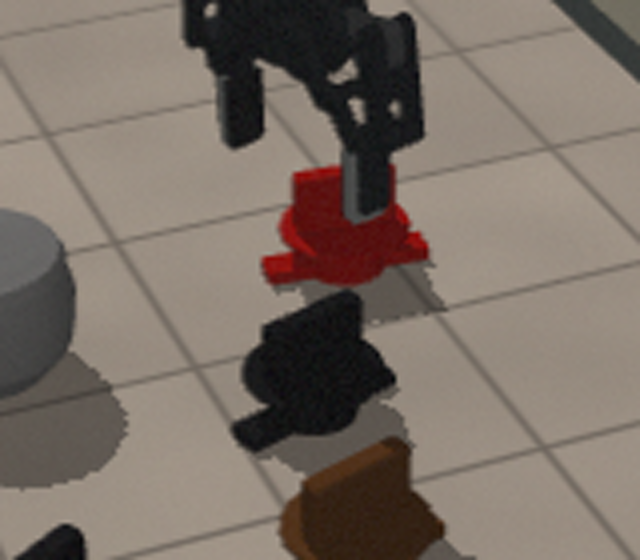

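The side crop shows the open jaws lined up over the black cap's bar, at about (320,380) in the crop, and clear of the red and brown ones. Descend and grip.

```bash

python3 -m pendant '[-0.001,-0.002,0.04,0,0,0,0, -0.001,-0.002,0.08,0,0,0,0, -0.001,-0.002,0.089,0,0,0,0, -0.001,-0.002,0.089,0,0,0,0.5, -0.001,-0.002,0.089,0,0,0,1, -0.001,-0.002,0.089,0,0,0,1, -0.001,-0.002,0.089,0,0,0,1, -0.001,-0.002,0.089,0,0,0,1]' 60
python3 go.py 635 244.5 31 107.3
```

```text
time: 2.55
ee_pos: [0.6357, 0.2451, 0.0329]
ee_rot: [-0.151, 0.989, 0.0, 0.001]
wrist_force: [-5.9, -2.9, 18.7]
width: 0.0131
t 2.55 pos [635.7 245.1  32.9] yang 107.33 tilt [0.0021 0.0009]
q [21.1 27.3 -0.4 62.2  0.   3.8] F [-5.9 -2.9 18.7] T [-0.32  1.22  0.05] w 0.0131
shift mm [ 0.8 -0.3  1.9] rot units [0.002 0.016 0.003]
```

```bash

python3 -m pendant '[0,0,-0.02,0,0,0,1, 0,0,-0.05,0,0,0,1, 0,0,-0.08,0,0,0,1, 0,0,-0.11,0,0,0,1, 0,0,-0.135,0,0,0,1, 0,0,-0.135,0,0,0,1, 0,0,-0.135,0,0,0,1, 0,0,-0.135,0,0,0,1]' 60
python3 go.py 562 -172.3 170 126.2
python3 - <<'E'
from h import *
c=camera("side");save(c,"s2.png",(220,80,380,220),4)
E
```

```text
time: 3.35
ee_pos: [0.6343, 0.2444, 0.1646]
ee_rot: [-0.151, 0.989, -0.0, -0.001]
wrist_force: [-0.0, 0.2, -1.2]
width: 0.0131
t 3.35 pos [634.3 244.4 164.6] yang 107.32 tilt [-0.0023 -0.0009]
q [21.1 24.8 12.6 77.9 -0.   3.8] F [-0.   0.2 -1.2] T [-0.07  0.05  0.05] w 0.0131
shift mm [ 193.1 -376.3   -4.9] rot units [ 2.00e-03 -1.80e-02 -2.36e+00]
```

View pics/s2.png

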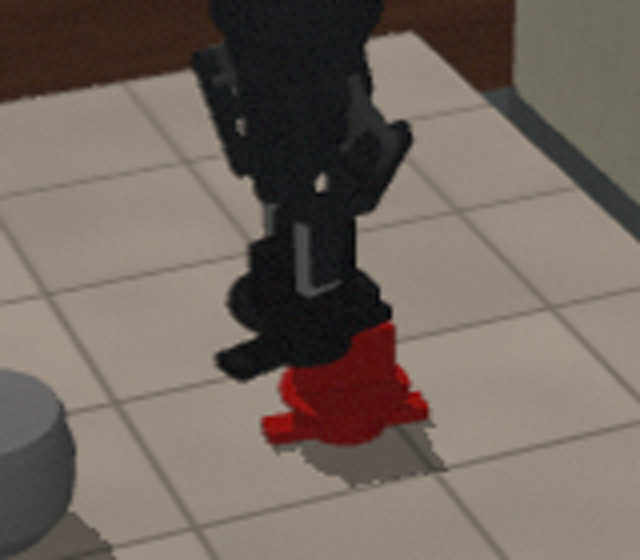

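The side crop shows the cap held level, lugs clear of everything. Carry it to above the caddy.

```bash

python3 -m pendant '[0.015,-0.029,-0.003,0,0,0,1, 0.036,-0.07,-0.005,0,0,-0.5,1, 0.057,-0.111,-0.005,0,0,-1,1, 0.078,-0.152,-0.005,0,0,-1.5,1, 0.099,-0.193,-0.005,0,0,-2,1, 0.12,-0.234,-0.005,0,0,-2.36,1, 0.141,-0.275,-0.005,0,0,-2.36,1, 0.162,-0.316,-0.005,0,0,-2.36,1]' 60
python3 go.py 562 -172.3 165 126.2
```

```text
time: 4.2
ee_pos: [0.5731, -0.1068, 0.1699]
ee_rot: [-0.311, 0.95, 0.0, -0.001]
wrist_force: [0.5, 0.2, -1.1]
width: 0.0132
t 4.2 pos [ 573.1 -106.8  169.9] yang 126.21 tilt [-0.0021  0.0004]
q [-10.6  13.9  -1.8  74.4  -0.  -46.8] F [ 0.5  0.2 -1.1] T [-0.04 -0.08 -0.01] w 0.0132
shift mm [ 47.6 -46.3   4.9] rot units [ 0.011 -0.01   0.002]
```

```bash

python3 -m pendant '[0.02,-0.02,0,0,0,0,1, 0.04,-0.039,0,0,0,0,1, 0.0476,-0.0463,0,0,0,0,1, 0.0476,-0.0463,0,0,0,0,1, 0.0476,-0.0463,0,0,0,0,1, 0.0476,-0.0463,0,0,0,0,1, 0.0476,-0.0463,0,0,0,0,1, 0.0476,-0.0463,0,0,0,0,1]' 60
python3 go.py 562 -172.3 106 126.2
python3 - <<'E'
from h import *
a=camera("side");b=camera("top")
i=cv2.resize(a["pixels"][220:430,280:440],None,fx=2.5,fy=2.5);j=cv2.resize(b["pixels"][225:365,430:560],None,fx=3,fy=3)
h=max(i.shape[0],j.shape[0]);o=np.zeros((h,i.shape[1]+j.shape[1],3),np.uint8);o[:i.shape[0],:i.shape[1]]=i;o[:j.shape[0],i.shape[1]:]=j
cv2.imwrite("pics/d.png",o[:,:,::-1])
# lug tips from both views' clouds, z between underside and +10
for n,c in(("side",a),("top",b)):
    q=cloud(c).reshape(-1,3);r=np.hypot(q[:,0]-.562,q[:,1]+.1723)
    for lo,hi in((.125,.150),(.152,.168)):
        s=q[(r<.055)&(q[:,2]>lo)&(q[:,2]<hi)]
        if len(s)>10: rc=cv2.minAreaRect((s[:,:2]*1000).astype(np.float32));print(n,lo,len(s),np.round(rc[0],1),np.round(rc[1],1),rc[2],s[:,2].min())
E
```

```text
time: 5.0
ee_pos: [0.5636, -0.1698, 0.1713]
ee_rot: [-0.311, 0.95, 0.0, 0.0]
wrist_force: [-0.1, -0.3, -1.7]
width: 0.0133
t 5.0 pos [ 563.6 -169.8  171.3] yang 126.28 tilt [0.0001 0.    ]
q [-16.8  14.4  -1.   74.6   0.  -53.1] F [-0.1 -0.3 -1.7] T [ 0.01  0.   -0.02] w 0.0133
shift mm [ 2.8 -1.1 65.3] rot units [-0.     0.001  0.01 ]
side 0.125 344 [ 546.  -190.7] [43.5 39.5] 47.39126968383789 0.13688938033191989
side 0.152 1000 [ 559.8 -175.6] [62.  70.3] 61.956111907958984 0.15843734112504793
top 0.125 215 [ 562.7 -170. ] [91.8 20.2] 36.504852294921875 0.1383579121085855
top 0.152 722 [ 564.6 -163.6] [59. 69.] 84.69159698486328 0.15948305138238916
```

View pics/d.png

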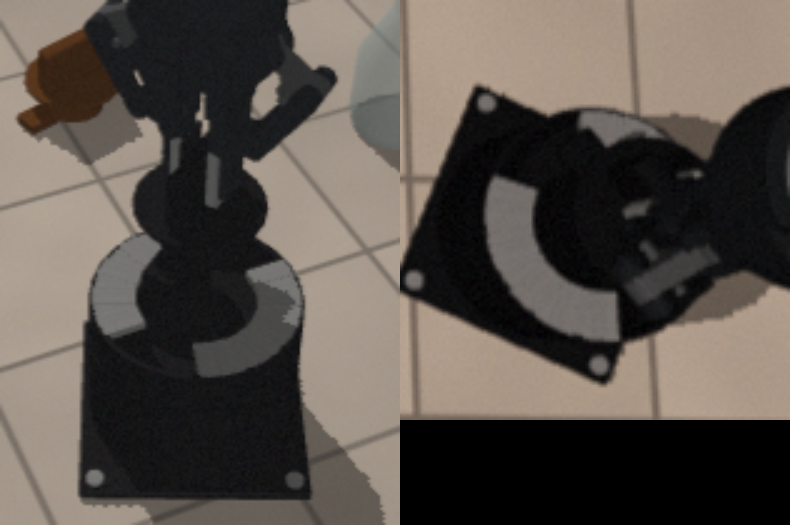

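Side/top crops show the cap held over the collar, lugs aligned with the notches. The lug rectangle in the top view is centred at (562.7,−170.0) at 36.5°, against a notch at 36.2°. I apply a small correction and lower.

```bash

python3 -m pendant '[0.002,-0.001,0,0,0,0,1, 0.002,-0.001,0.01,0,0,0,1, 0.002,-0.001,0.02,0,0,0,1, 0.002,-0.001,0.03,0,0,0,1, 0.002,-0.001,0.04,0,0,0,1, 0.002,-0.001,0.05,0,0,0,1, 0.002,-0.001,0.056,0,0,0,1, 0.002,-0.001,0.056,0,0,0,1]' 60
python3 go.py 562 -172.3 108 126.2
```

```text
time: 5.9
ee_pos: [0.5617, -0.1725, 0.114]
ee_rot: [-0.311, 0.951, 0.001, -0.001]
wrist_force: [-0.6, 0.0, -1.2]
width: 0.0129
t 5.9 pos [ 561.7 -172.5  114. ] yang 126.2 tilt [-0.0019  0.0006]
q [-17.1  15.4  -7.   67.7  -0.  -53.3] F [-0.6  0.  -1.2] T [-0.09  0.05  0.03] w 0.0129
shift mm [-0.4 -0.1  6. ] rot units [ 0.011 -0.009  0.001]
```

```bash

python3 -m pendant '[0,0,0.003,0,0,0,1, 0,0,0.004,0,0,0,1, 0,0,0.005,0,0,0,1, 0,0,0.006,0,0,0,1, 0,0,0.006,0,0,0,1, 0,0,0.006,0,0,0,1, 0,0,0.006,0,0,0,1, 0,0,0.006,0,0,0,1]' 60
python3 go.py 562 -172.3 108 66.2
```

```text
time: 6.7
ee_pos: [0.5623, -0.1727, 0.1094]
ee_rot: [-0.311, 0.951, -0.0, 0.0]
wrist_force: [0.3, 0.0, -1.6]
width: 0.0131
t 6.7 pos [ 562.3 -172.7  109.4] yang 126.2 tilt [ 0.0001 -0.    ]
q [-17.1  15.5  -7.5  67.   -0.  -53.3] F [ 0.3  0.  -1.6] T [-0.02 -0.01 -0.01] w 0.0131
shift mm [0.  0.5 1.4] rot units [-0.0e+00  1.0e-03  7.5e+00]
```

```bash

python3 -m pendant '[0,0,0.001,0,0,0,1, 0,0,0.001,0,0,0.7,1, 0,0,0.001,0,0,1.4,1, 0,0,0.001,0,0,2.1,1, 0,0,0.001,0,0,2.8,1, 0,0,0.001,0,0,3.5,1, 0,0,0.001,0,0,4.2,1, 0,0,0.001,0,0,4.2,1]' 60
python3 go.py 562 -172.3 108 66.2
```

```text
time: 7.5
ee_pos: [0.5623, -0.1727, 0.1082]
ee_rot: [-0.023, 1.0, 0.0, -0.0]
wrist_force: [-0.1, 0.3, -1.3]
width: 0.0131
t 7.5 pos [ 562.3 -172.7  108.2] yang 92.59 tilt [-0.0001  0.    ]
q [-17.1  15.5  -7.6  66.9   0.  -19.7] F [-0.1  0.3 -1.3] T [-0.04  0.06  0.02] w 0.0131
shift mm [0.3 0.4 0.2] rot units [ 0.000e+00 -1.000e-03  3.299e+00]
```

```bash

python3 -m pendant '[0,0,0,0,0,0.7,1, 0,0,0,0,0,1.4,1, 0,0,0,0,0,2.1,1, 0,0,0,0,0,2.8,1, 0,0,0,0,0,3.3,1, 0,0,0,0,0,3.6,1, 0,0,0,0,0,3.8,1, 0,0,0,0,0,3.8,1]' 60
python3 go.py 562 -172.3 108 66.2
```

```text
time: 8.3
ee_pos: [0.5623, -0.1727, 0.1082]
ee_rot: [0.24, 0.971, -0.0, -0.0]
wrist_force: [0.8, -0.2, -0.8]
width: 0.013
t 8.3 pos [ 562.3 -172.7  108.2] yang 62.27 tilt [-0.0001 -0.    ]
q [-17.1  15.5  -7.6  66.9  -0.   10.7] F [ 0.8 -0.2 -0.8] T [-0.   -0.02 -0.04] w 0.013
shift mm [0.4 0.2 0.2] rot units [-0.    -0.001 -0.491]
```

```bash

python3 -m pendant '[0,0,0,0,0,0.1,1, 0,0,0,0,0,0.2,1, 0,0,0,0,0,0.3,1, 0,0,0,0,0,0.4,1, 0,0,0,0,0,0.4,1, 0,0,0.001,0,0,0.4,1, 0,0,0.001,0,0,0.4,1, 0,0,0.001,0,0,0.4,1]' 60
python3 go.py 562 -172.3 108 66.2
```

```text
time: 9.1
ee_pos: [0.5627, -0.1724, 0.1079]
ee_rot: [0.267, 0.964, 0.0, 0.0]
wrist_force: [1.4, 4.1, 3.8]
width: 0.0129
t 9.1 pos [ 562.7 -172.4  107.9] yang 59.03 tilt [0.0011 0.0005]
q [-17.1  15.5  -7.7  66.8   0.   13.9] F [1.4 4.1 3.8] T [ 0.88 -0.25  0.31] w 0.0129
shift mm [ 0.6 -0.3 -0.1] rot units [ 0.007  0.005 -0.896]
```

The moment (0.31 N m) and the upward force (3.8 N) show the cap is bedded on the shoulder and against the stop. Release and rise.

```bash

python3 -m pendant '[0,0,0,0,0,-0.05,1, 0,0,0,0,0,-0.05,0.7, 0,0,0,0,0,-0.05,0.5, 0,0,0,0,0,-0.05,0.5, 0,0,0,0,0,-0.05,0.3, 0,0,-0.005,0,0,-0.05,0.3, 0,0,-0.02,0,0,-0.05,0.3, 0,0,-0.05,0,0,-0.05,0.3]' 20
python3 -m pendant '[0,0,-0.04,0,0,0,0.3, 0,0,-0.08,0,0,0,0.3, 0,0,-0.11,0,0,0,0.3, 0.04,0.03,-0.11,0,0,0,0.3, 0.08,0.06,-0.11,0,0,0,0.3, 0.12,0.09,-0.11,0,0,0,0.3, 0.12,0.09,-0.11,0,0,0,0.3, 0.12,0.09,-0.11,0,0,0,0.3]'
python3 go.py 562 -172.3 108 66.2
python3 - <<'E'
from h import *
a=camera("side");b=camera("top")
i=cv2.resize(a["pixels"][260:430,280:440],None,fx=2.5,fy=2.5);j=cv2.resize(b["pixels"][225:365,430:560],None,fx=3,fy=3)
h=max(i.shape[0],j.shape[0]);o=np.zeros((h,i.shape[1]+j.shape[1],3),np.uint8);o[:i.shape[0],:i.shape[1]]=i;o[:j.shape[0],i.shape[1]:]=j
cv2.imwrite("pics/e.png",o[:,:,::-1])
for n,c in(("side",a),("top",b)):
    q=cloud(c).reshape(-1,3);r=np.hypot(q[:,0]-.562,q[:,1]+.1723)
    s=q[(r<.045)&(q[:,2]>.115)&(q[:,2]<.145)]
    rc=cv2.minAreaRect((s[:,:2]*1000).astype(np.float32));w,v=np.linalg.eigh(np.cov(s[:,:2].T));print(n,len(s),np.round(rc[0],1),np.round(rc[1],1),np.degrees(np.arctan2(v[1,1],v[0,1])),"z",np.percentile(s[:,2],[50,95]))
E
```

```text
time: 9.9
ee_pos: [0.5609, -0.1724, 0.1558]
ee_rot: [0.264, 0.965, -0.0, -0.002]
wrist_force: [0.7, 0.5, -0.0]
width: 0.0596
time: 10.7
ee_pos: [0.5046, -0.0333, 0.2681]
ee_rot: [0.263, 0.965, -0.0, 0.001]
wrist_force: [-0.4, -0.2, 0.0]
width: 0.06
t 10.7 pos [504.6 -33.3 268.1] yang 59.53 tilt [ 0.0014 -0.0006]
q [-3.8  5.2  0.1 84.8 -0.  26.7] F [-0.4 -0.2  0. ] T [-0.05  0.   -0.02] w 0.06
shift mm [-119.7  -90.8  160.2] rot units [ 0.001  0.01  -0.833]
side 684 [ 561.  -173.7] [17.  55.8] 149.73788244924242 z [0.13047969 0.13537057]
  avg = a.mean(axis, **keepdims_kw)
  ret = um.true_divide(
<stdin>:9: RuntimeWarning: Degrees of freedom <= 0 for slice
  c *= np.true_divide(1, fact)
  c *= np.true_divide(1, fact)
Traceback (most recent call last):
IndexError: index -1 is out of bounds for axis 0 with size 0
```

View pics/e.png

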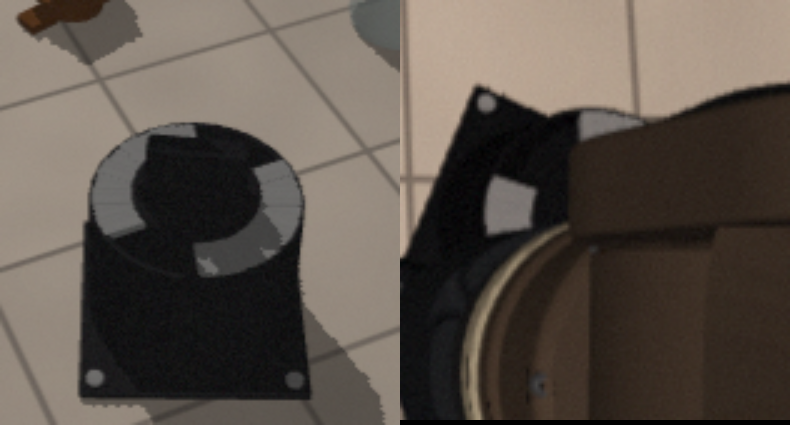

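The side crop shows the cap seated in the collar, its bar top at 135 mm and its bar at −30.3° (caddy x is −23.8°). The arm hides it from the top camera. I check the bystanders and hand in.

```bash
python3 - <<'E'
from h import *
c=camera("side");o=np.load("side0.npz")
for k,(a,b,d,e) in dict(lid=(198,245,262,305),cruet=(415,185,468,280)).items():
    D=np.abs(c["pixels"][b:e,a:d].astype(int)-o["pixels"][b:e,a:d]).max(2);print(k,"changed px frac",(D>40).mean().round(3))
print(env.get_obs()["wrist_force"].round(1));print(env.job_done())
E
```

```text
lid changed px frac 0.0
cruet changed px frac 0.0
[ 0.1 -0.7  0.2]
the job is handed in; nothing more can be done
None
```

I put the black bayonet cap back on the caddy: lugs down through the notches, then about 67° clockwise onto the end stop. I let go, drew the arm clear and handed the job in at about 11 s.

**Last checks, side camera:**
- **Seating:** the cap's axis is about 2 mm from the caddy's. The bar top is at 135 mm, which puts cap_mid at about 105 mm.
- **Lock:** the bar is at −30.3° and the caddy's x axis at −23.8°, so it is 6.5° off (limit 16°). That fits the stop lying 6° beyond the locked position. I also felt the stop as a 0.31 N m moment just before release.
- **Bystanders:** the lid and cruet image areas are unchanged from the start.
- **Contact:** the wrist force after release was near zero.

**Failed or incomplete:** the final top-camera check gave no reading because the arm hid the cap. The final cap position therefore rests on the side view and the force readings alone. I did not measure tilt separately.

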